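Index the cheese turntable to its next hole

TASK

Index the small cheese turntable on by one position: press its dished plunger knob down with a fingertip to free it, push it round clockwise (seen from above) to the next hole, one sixth of a turn on, and let the plunger spring back up so that it locks there. The hand only presses and pushes: leave the two cheese rounds sitting in their nests, turn the table clockwise only, and do not disturb the steel mould cup or the lidded jar beside it.

Things in the scene. Friction and masses are not known exactly. Their poses are not given: they have to be found in the camera images.
- hub (a point): Turntable: white disc, 158 mm across, top face 94 mm above the bench, turning about an upright axis. The point is on the axis, on the small steel hub button, 104 mm above the bench; z up, x from the axis towards the plunger knob, turning with the disc. A steel ear carries the plunger 110 mm from the axis, beyond the disc's edge and over the fixed ring. The machine may stand at any yaw.
- ring (a point): Fixed round metal ring under the disc, 296 mm across, top 75 mm above the bench; the point is its centre (on the table's axis) at its top face. It has a circular slot 9 mm wide, 110 mm from the axis, widened into six round holes of 22 mm spaced 60 degrees apart; its x axis points at the hole over which the knob starts.
- knob (a point): Plunger knob: a round black dish open upwards, 66 mm outside, 58 mm inside, its rim 10 mm above its flat floor. The point is the centre of that floor, 121 mm above the bench with the knob up; it moves down with the knob and round with the table. Closed fingers in the dish press on its floor and drag it round by friction or by its rim.
- plunger (a joint): Plunger travel in m: 0 = up (locked if over a hole), 0.018 = fully down on its stop. Spring: about 5 N at the top, 11 N at the bottom. The table turns freely once it is beyond about 0.014. Released over a hole (within a few mm: a domed tip centres it) it springs up by itself and locks; released between holes it stays down at about 0.013, rubbing under the ring.
- table_turn (a joint): Angle of the turntable in rad, 0 at the start, positive clockwise seen from above; holes every 1.047 rad (60 degrees), so the next hole clockwise is at +1.047. Locked it has about 0.015 rad of play either way. Turning it free takes about 1 to 3 N at the knob.
- cheese0_center (a point): Cheese round, off-white, 50 mm across and 30 mm high, about 60 g, loose in nest 0; the point is its centre, half-way up, 109 mm above the bench. It rides round with the disc.
- cheese1_center (a point): Second cheese round, the same, loose in nest 1.
- nest0 (a point): Nest 0: a raised ring on the disc, 59 mm outside, 53 mm inside, 4 mm high; the point is the centre of its floor, 94 mm above the bench, 46 mm from the axis, 60 degrees anticlockwise of the knob.
- nest1 (a point): Nest 1: the same, opposite the knob. A third nest, 60 degrees clockwise of the knob, is empty.
- mould: Open stainless mould cup, 90 mm across, 75 mm high, standing on the bench beside the turntable; origin at the centre of its underside. Not needed.
- jar: White jar with steel lid, 70 mm across, 90 mm high, standing on the bench on the turntable's other side; origin at the centre of its underside. Not needed.
Mind the look-alikes: they are no part of the job. What is shaped like the part that bears cheese0_center but brown, orange or red is not meant.

How it is judged:
By the outcome, as a careful person would: the job done as asked, in the order asked, and still so for the second after the job is handed in, with the robot touching nothing.
It also fails if it takes over 38 s, if anything falls off the work surface, if the arm or the gripper's body presses on something with over 40 N, if the wrist force passes 120 N, or if a joint passes its speed limit or range.

ROBOT

A 6-joint arm with a two-finger parallel gripper is mounted at the origin on the work surface. World frame = base frame: x ahead of the robot, y to its left, z up, the work surface at z = 0. Lengths are in m, angles in rad, forces in N, time in s.
With the tool pointing down it reaches from about 0.225 to 0.725 m from the base axis. Payload 3.1 kg.
Tool frame: the origin (TCP) lies at the very end of the fingers, on their centre line; the grasp point (between the pads) lies 19 mm behind it; z points along the fingers, y is the direction in which the jaws open and shut (so a half turn about z gives the same grasp; the last joint's range is limited). The gripper opens to 85 mm and grips with 20 to 120 N. Pads are 22 mm wide; open, the fingers measure 114 mm over their backs; the gripper's body (76 mm by 85 mm) begins 54 mm behind the grasp point. The pads swing forward as they close: fully open they stand 13 mm farther back than shut.
Start: joints at [1.149, 0.048, 0.099, 1.622, 0, 1.443], TCP at [0.152, 0.502, 0.231] pointing down, gripper open.
Joint ranges: [-2.91, 2.91], [-0.99, 1.94], [-1.21, 1.42], [-2.12, 2.29], [-1.49, 1.47], [-3.14, 3.14]. Speed limits (rad/s): [2.79, 2.79, 3.14, 3.14, 3.14, 3.14].

INTERFACE

Orientations are given as [roll, pitch, yaw] about the fixed x, y, z axes, in that order (R = Rz(yaw) Ry(pitch) Rx(roll)).
In Python, from cell import arm gives the robot as it stands. The module is installed in compiled form; this text tells all that it offers.
- The arm moves only by the tool carry_out, never from a script. Its argument "steps" is one flat list of numbers, 7 for each row, row after row: the shift along the tool's x, y, z in mm, then the turn, a rotation vector about the tool's x, y, z in rad, then the opening, from 0 (shut) to 1 (fully open). In form: [dx, dy, dz, rx, ry, rz, claw, dx, dy, dz, rx, ry, rz, claw, ...]. A call has 1 to 20 rows; each row shifts and turns the commanded pose from where the row before left it, along the tool's axes as they then stand; what a row does not reach is not made up. A row lasts 1/12 s, in which the tool goes at most 41.7 mm and 7.16 degrees, less where a joint would pass 70% of its speed; a pose out of reach is approached as far as the arm can. A call is refused whole if a number of a shift passes 41.7 or a number of a turn 0.125, either way. A call with a gripper value outside its range is refused whole. The fingers move at their own pace and stop on an object; the grip force is fixed at half the most. Time passes only in rows, so rows that do not move let the fingers close. It gives the time, the measured TCP pose, the force and the opening at its end, in the units of the state.
- arm.state(): the state, without advancing time (a new reading comes with each control period).
- arm.snapshot(name): name is "side" or "top"; returns a dict with "image" (384x512x3 uint8, blue, green, red), "depth" (384x512 float32, m along the optical axis (not along the pixel's ray), 0 where there is no reading), "vertical_fov" (degrees; the focal length in pixels is half the picture's height over the tangent of half this angle, whatever the lens; pixels are square), "cx", "cy" (the principal point, pixels), "cam_to_world" (4x4, takes a point from camera to world coordinates). Camera axes: x right, y down, z forward; pixel columns grow to the right and rows downward; lengths in m; the calibration is good to about 2 mm. A picture is of the moment at which its call begins.
- arm.sign_off(): hands the job in, once; it reports no verdict.
Trained networks look in a picture, given as the dict that the camera call returned (one of the last four; its "shot" number tells which), for a name from the list of things; names that differ only in an ending like _2 or _b are one class to them, and where a whole thing is asked for, a point or a joint stands for the part that bears it (a point fixed in the world has none). Each returns a list of dicts, best first, with "score" (0 to 1); they miss things now and then, are a little off and sometimes report something else, mostly with a low value. They report only what shows in the picture. A call takes as long as a camera call. They do not tell look-alikes from the thing itself.
- arm.boxes_of(picture, target): "position" ([x, y, z] in m, in the coordinates of the camera as it stood for that picture, good to about 4 mm: the middle of the surface that is visible of it).
- arm.mark_of(picture, target): "position" ([x, y, z] in m, in the coordinates of the camera as it stood for that picture, good to about 4 mm: a listed point, or the origin of a listed thing).
The state is a dict: "time_s": time; "joint_positions": joint angles; "dq": joint speeds; "tau": joint torques, N m; "tool_pos": TCP position; "tool_rot": TCP orientation; "wrist_force": force on the tool from outside, world axes, zero at the start; "wrist_torque": the same for the moment, N m; "gripper_width": finger opening in m.
Only numpy, scipy, OpenCV 4.12 (cv2) and the standard library are available. Lean on these libraries where they do the work, as an engineer would, in place of code of your own. Each camera call takes 0.05 s, during which the arm holds its last target.

## Working session

There is one attempt and no reset: what is moved stays moved. The work goes in short steps, Python scripts to look and compute and a tool call to move; the robot and the scene stay as the last step left them, time stands still between calls to the robot, and variables do not carry over. Pictures are saved under pics/ and viewed, and the job is handed in when it is done.

Besides the shell and the picture viewer there is one more tool, called after "Request:" as name(argument=value, ...) on one line, values as JSON. carry_out: Moves the arm, as the interface text tells. Its arguments: {"type":"object","properties":{"steps":{"type":"array","items":{"type":"number"}}},"required":["steps"]}

```bash
mkdir -p pics
cat > h.py <<'E'
import numpy as np, cv2
from cell import arm
def w(p,x): return (np.array(p["cam_to_world"])@np.r_[x,1])[:3]
def px(p,X):
    c=np.linalg.inv(p["cam_to_world"])@np.r_[X,1]
    f=192/np.tan(np.radians(p["vertical_fov"])/2)
    return (round(f*c[0]/c[2]+p["cx"]),round(f*c[1]/c[2]+p["cy"]))
E
python3 - <<'E'
from h import *
s=arm.state();print(s)
for n in("top","side"):
    p=arm.snapshot(n);cv2.imwrite(f"pics/{n}0.png",p["image"]);print(n,np.array(p["cam_to_world"]).round(3).tolist(),p["vertical_fov"])
    for t in("hub","ring","knob","cheese0_center","nest0","nest1","mould","jar"):
        for d in arm.mark_of(p,t)[:3]:
            X=w(p,d["position"]);print(t,round(d["score"],2),X.round(3),px(p,X))
E
```

```text
{'time_s': 0.0, 'joint_positions': array([ 1.14920156e+00,  4.87259428e-02,  9.75711089e-02,  1.62199040e+00,
       -1.70983265e-06,  1.44302205e+00]), 'dq': array([-5.85268985e-04, -2.54295843e-04, -5.64271853e-05, -1.71774046e-03,
        7.96029818e-04, -1.47952301e-03]), 'tau': array([-9.30538658e-05, -3.38785744e+01,  3.20013356e+01,  2.02762149e-02,
       -8.36539380e-05,  8.90206309e-06]), 'tool_pos': array([0.15179141, 0.50193439, 0.23011666]), 'tool_rot': array([-3.13926267e+00, -2.97618164e-04,  2.84777182e+00]), 'wrist_force': array([-0.28561787,  0.47646682,  0.42894773]), 'wrist_torque': array([-0.05111838, -0.02598775,  0.03129608]), 'gripper_width': 0.08571501896279671}
top [[0.081, -0.976, 0.204, 0.278], [-0.997, -0.079, 0.016, -0.018], [0.001, -0.204, -0.979, 1.033], [0.0, 0.0, 0.0, 1.0]] 57.48999208395456
hub 0.58 [0.568 0.131 0.106] (214, 152)
ring 0.19 [0.502 0.218 0.122] (178, 171)
knob 0.9 [0.505 0.219 0.123] (178, 170)
cheese0_center 0.72 [0.518 0.127 0.104] (214, 170)
cheese0_center 0.53 [0.303 0.242 0.015] (170, 246)
cheese0_center 0.5 [ 0.602 -0.154  0.015
[... 518 characters left out ...]
219, 216)
ring 0.71 [0.566 0.127 0.079] (220, 222)
ring 0.31 [0.569 0.125 0.105] (219, 216)
knob 0.86 [0.506 0.219 0.12 ] (235, 239)
knob 0.15 [0.594 0.084 0.096] (214, 207)
cheese0_center 0.75 [0.303 0.246 0.018] (303, 276)
cheese0_center 0.69 [0.443 0.388 0.012] (249, 315)
cheese0_center 0.61 [0.52 0.12 0.11] (235, 215)
nest0 0.66 [0.523 0.12  0.097] (234, 218)
nest0 0.58 [0.594 0.083 0.097] (214, 207)
nest0 0.34 [0.595 0.09  0.113] (212, 205)
nest1 0.66 [0.523 0.12  0.097] (234, 218)
nest1 0.58 [0.594 0.083 0.097] (214, 207)
nest1 0.34 [0.595 0.09  0.113] (212, 205)
mould 0.97 [ 0.555 -0.403  0.002] (247, 137)
jar 0.87 [0.558 0.379 0.   ] (208, 309)
jar 0.58 [0.505 0.219 0.121] (235, 239)
```

View pics/top0.png

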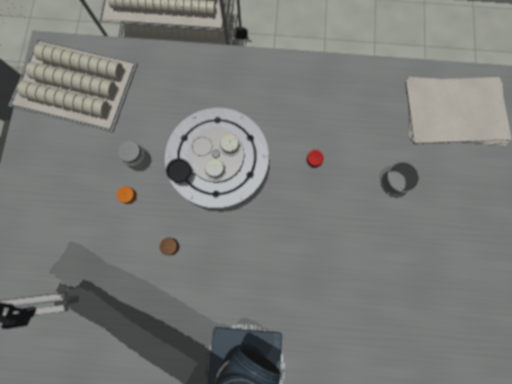

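View pics/side0.png

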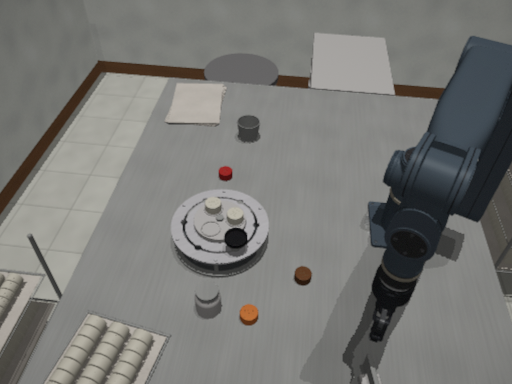

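Run:
```python
import cv2
a=cv2.imread("pics/top0.png")[90:230,120:310];cv2.imwrite("pics/crop0.png",cv2.resize(a,None,fx=4,fy=4,interpolation=cv2.INTER_CUBIC))
```

```text
(no output)
```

View pics/crop0.png

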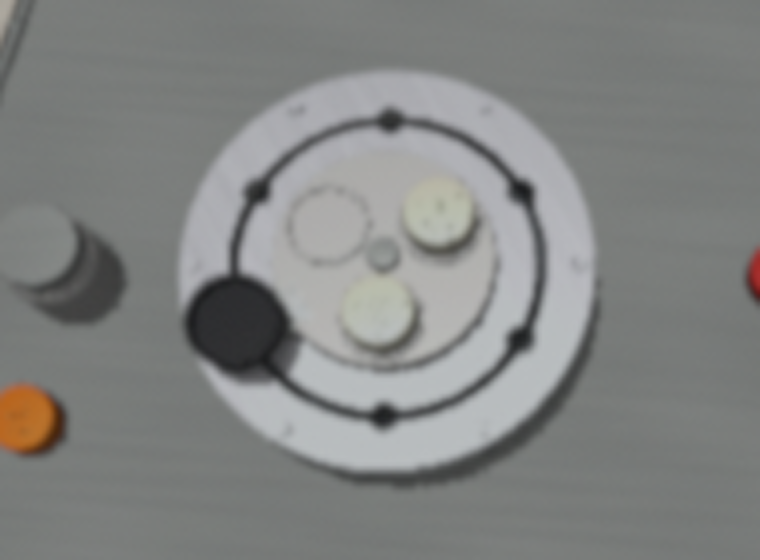

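Rounds in the top view: brown (170,246), orange (126,195) and red (315,158) are look-alikes lying on the bench. The off-white ones in the nests at (214,170) and (230,145) are the real cheeses. The black dish knob is at (178,170) and the hub at (214,153). The crop confirms that clockwise takes the knob from its hole at lower left up to the hole at upper left, crop pixel (258,190). First I close the fingers and go above the knob.

Request:
carry_out(steps=[-26.3,-10.5,3,0,0,0,0,-26.3,-10.5,3,0,0,0,0,-26.3,-10.5,3,0,0,0,0,-26.3,-10.5,3,0,0,0,0,-26.3,-10.5,3,0,0,0,0,-26.3,-10.5,3,0,0,0,0,-26.3,-10.5,3,0,0,0,0,-26.3,-10.5,3,0,0,0,0,-26.3,-10.5,3,0,0,0,0,-26.3,-10.5,3,0,0,0,0,-26.3,-10.5,3,0,0,0,0,-26.3,-10.5,3,0,0,0,0,-26.3,-10.5,3,0,0,0,0,-26.3,-10.5,3,0,0,0,0,-26.3,-10.5,3,0,0,0,0,-26.3,-10.5,3,0,0,0,0,0,0,0,0,0,0,0,0,0,0,0,0,0,0])

```text
time_s: 2.4
tool_pos: [0.5067, 0.2188, 0.1827]
tool_rot: [-3.141, -0.001, 2.845]
wrist_force: [-0.6, -0.2, -0.3]
gripper_width: -0.0002
```

```bash
cat > look.py <<'E'
from h import *
import sys
from scipy.spatial.transform import Rotation as Ro
k=sys.argv[1]
s=arm.state();print(s["time_s"],s["tool_pos"].round(4),s["tool_rot"].round(3),s["wrist_force"].round(1),s["gripper_width"])
print(Ro.from_euler("xyz",s["tool_rot"]).as_matrix().round(3).tolist())
o=[]
for n in("top","side"):
    p=arm.snapshot(n);im=p["image"]
    for t in("hub","knob","cheese0_center","nest0"):
        for d in arm.mark_of(p,t)[:3]:
            X=w(p,d["position"])
            if d["score"]>.4: print(n,t,round(d["score"],2),X.round(4),px(p,X))
    c=px(p,[.567,.129,.1]);x,y=c[0]-64,c[1]-70
    o.append(cv2.resize(im[y:y+140,x:x+128],None,fx=3,fy=3,interpolation=cv2.INTER_CUBIC))
cv2.imwrite(f"pics/{k}.png",np.hstack(o))
E
python3 look.py a1
```

```text
2.4 [0.5067 0.2188 0.1827] [-3.141e+00 -1.000e-03  2.845e+00] [-0.6 -0.2 -0.3] -0.00016934227782762875
[[-0.956, 0.292, -0.001], [0.292, 0.956, -0.0], [0.001, -0.0, -1.0]]
top hub 0.92 [0.567  0.1299 0.1053] (214, 152)
top hub 0.47 [ 0.5472 -0.4058  0.0006] (394, 183)
top knob 0.73 [0.5627 0.1269 0.1073] (215, 154)
top knob 0.7 [0.5044 0.2178 0.1219] (179, 170)
top cheese0_center 0.75 [0.5175 0.1243 0.1021] (215, 170)
top cheese0_center 0.63 [ 0.5994 -0.1547  0.0121] (313, 159)
top cheese0_center 0.48 [0.3023 0.2412 0.0109] (170, 247)
top nest0 0.85 [0.5156 0.1264 0.0941] (214, 171)
top nest0 0.56 [0.5912 0.0908 0.0908] (230, 147)
side hub 0.84 [0.5682 0.1259 0.1057] (219, 216)
side knob 0.88 [0.5072 0.2221 0.1213] (234, 240)
side cheese0_center 0.63 [0.3039 0.2454 0.0165] (303, 276)
side cheese0_center 0.6 [0.5229 0.1221 0.1105] (234, 216)
side cheese0_center 0.57 [0.4425 0.3824 0.0122] (249, 313)
side nest0 0.95 [0.5208 0.1222 0.0952] (235, 219)
side nest0 0.73 [0.5947 0.0854 0.0954] (213, 208)
```

View pics/a1.png

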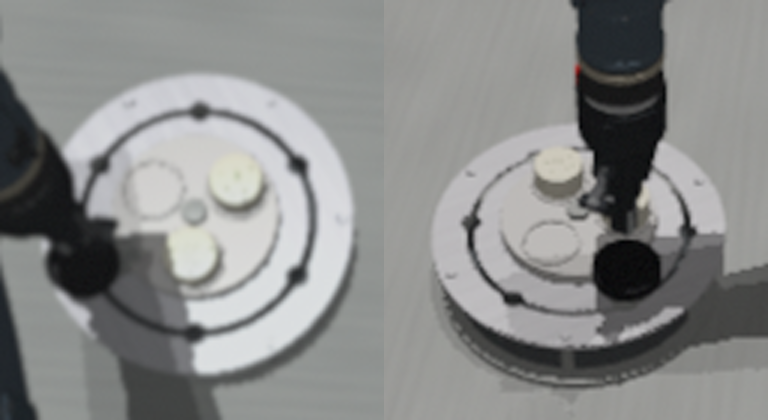

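Fingers are directly above the dish, and the picture shows it at crop (85,262). Next I press down.

Request:
carry_out(steps=[0,0,9.5,0,0,0,0,0,0,9.5,0,0,0,0,0,0,9.5,0,0,0,0,0,0,9.5,0,0,0,0,0,0,9.5,0,0,0,0,0,0,8.5,0,0,0,0,0,0,3,0,0,0,0,0,0,3,0,0,0,0,0,0,3,0,0,0,0,0,0,3,0,0,0,0,0,0,3,0,0,0,0,0,0,3,0,0,0,0,0,0,2,0,0,0,0,0,0,0,0,0,0,0,0,0,0,0,0,0,0])

```text
time_s: 4.15
tool_pos: [0.5075, 0.2209, 0.1105]
tool_rot: [3.138, 0.003, 2.848]
wrist_force: [-1.7, 0.5, 7.4]
gripper_width: 0.0001
```

Request:
carry_out(steps=[0,0,2,0,0,0,0,0,0,2,0,0,0,0,0,0,2,0,0,0,0,0,0,1,0,0,0,0,0,0,0,0,0,0,0,0,0,0,0,0,0,0])

```text
time_s: 4.65
tool_pos: [0.508, 0.2212, 0.1043]
tool_rot: [3.137, 0.004, 2.848]
wrist_force: [-2.6, 1.5, 10.3]
gripper_width: -0.0001
```

Run:
```python
import numpy as np
for i in range(12):
    th=np.radians(124.4-5*(i+.5));t=9.6*np.array([np.sin(th),-np.cos(th)])
    print(i,(-.956*t[0]+.292*t[1]).round(1),(.292*t[0]+.956*t[1]).round(1))
```

```text
0 -6.3 7.2
1 -6.9 6.7
2 -7.5 6.0
3 -8.0 5.4
4 -8.4 4.6
5 -8.8 3.9
6 -9.1 3.1
7 -9.3 2.3
8 -9.5 1.5
9 -9.6 0.7
10 -9.6 -0.2
11 -9.5 -1.0
```

Each of these is a 5° increment, split over two rows. I do the first 25°, then check.

Request:
carry_out(steps=[0,0,1.5,0,0,0,0,0,0,1,0,0,0,0,-3.2,3.6,0,0,0,0,0,-3.2,3.6,0,0,0,0,0,-3.4,3.4,0,0,0,0,0,-3.4,3.4,0,0,0,0,0,-3.7,3,0,0,0,0,0,-3.7,3,0,0,0,0,0,-4,2.7,0,0,0,0,0,-4,2.7,0,0,0,0,0,-4.2,2.3,0,0,0,0,0,-4.2,2.3,0,0,0,0,0,0,0,0,0,0,0,0])

```text
time_s: 5.73
tool_pos: [0.5545, 0.2384, 0.1031]
tool_rot: [3.137, 0.009, 2.847]
wrist_force: [0.8, -1.3, 10.2]
gripper_width: 0.0
```

```bash
python3 look.py a2
```

```text
5.7333 [0.5545 0.2384 0.1031] [3.137 0.009 2.847] [ 0.8 -1.3 10.2] 3.228746218194769e-05
[[-0.957, 0.29, 0.01], [0.29, 0.957, 0.002], [-0.009, 0.005, -1.0]]
top hub 0.96 [0.5636 0.1277 0.1052] (215, 154)
top knob 0.67 [0.5533 0.2365 0.1018] (176, 154)
top cheese0_center 0.81 [ 0.601  -0.1557  0.0119] (313, 158)
top nest0 0.62 [0.5722 0.0835 0.0914] (232, 153)
top nest0 0.61 [0.5229 0.1494 0.0916] (206, 168)
side hub 0.68 [0.5703 0.1257 0.1067] (219, 216)
side knob 0.55 [0.5523 0.2404 0.1023] (218, 247)
side cheese0_center 0.68 [0.3036 0.2469 0.0181] (303, 276)
side cheese0_center 0.58 [0.5221 0.1424 0.1061] (234, 222)
side cheese0_center 0.58 [0.4421 0.3866 0.012 ] (249, 314)
side nest0 0.8 [0.5272 0.1461 0.0934] (232, 225)
side nest0 0.72 [0.5751 0.0775 0.0975] (220, 206)
```

View pics/a2.png

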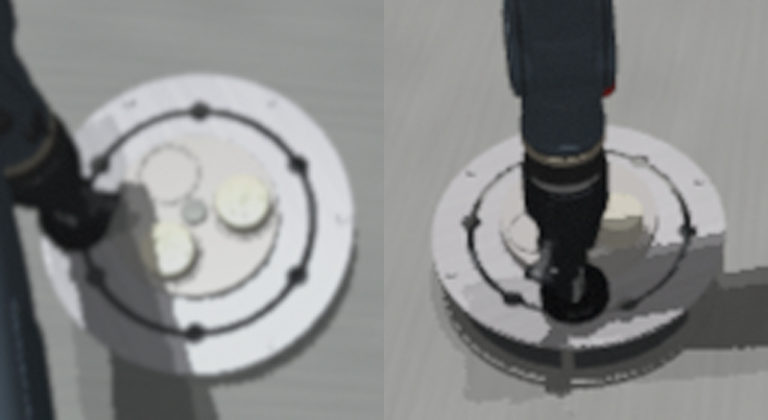

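Crop shows the disc turned with the finger: the knob is now at top crop (75,215) and both cheeses are still in their nests. No slip. The knob is at about 97° and the target is 64.4°, so I go 27° further and check before the last bit.

Request:
carry_out(steps=[-4.5,1.8,0,0,0,0,0,-4.5,1.7,0,0,0,0,0,-4.6,1.4,0,0,0,0,0,-4.6,1.3,0,0,0,0,0,-4.7,1,0,0,0,0,0,-4.7,0.9,0,0,0,0,0,-4.8,0.6,0,0,0,0,0,-4.8,0.5,0,0,0,0,0,-4.8,0.2,0,0,0,0,0,-4.8,0.1,0,0,0,0,0,-3.8,-0.2,0,0,0,0,0,0,0,0,0,0,0,0,0,0,0,0,0,0,0])

```text
time_s: 7.32
tool_pos: [0.6052, 0.233, 0.1032]
tool_rot: [3.136, 0.009, 2.847]
wrist_force: [0.5, 0.4, 10.5]
gripper_width: -0.0003
```

```bash
python3 look.py a3
```

```text
7.3167 [0.6052 0.233  0.1032] [3.136 0.009 2.847] [ 0.5  0.4 10.5] -0.00028629420269683515
[[-0.957, 0.29, 0.01], [0.29, 0.957, 0.003], [-0.009, 0.006, -1.0]]
top hub 0.77 [0.5651 0.1286 0.106 ] (215, 153)
top knob 0.72 [0.6011 0.2325 0.1051] (179, 138)
top knob 0.46 [0.5306 0.1612 0.1063] (202, 164)
top cheese0_center 0.67 [0.5312 0.1604 0.1058] (202, 164)
top cheese0_center 0.47 [ 0.6002 -0.1575  0.0158] (314, 158)
top nest0 0.76 [0.5538 0.0856 0.0922] (230, 159)
top nest0 0.74 [0.5311 0.1624 0.0954] (202, 165)
side hub 0.78 [0.5681 0.1283 0.1073] (219, 216)
side knob 0.7 [0.6016 0.2331 0.1017] (201, 243)
side cheese0_center 0.71 [0.3009 0.2471 0.0174] (304, 277)
side cheese0_center 0.58 [ 0.6024 -0.1583  0.0161] (225, 174)
side cheese0_center 0.55 [0.4419 0.3868 0.0139] (249, 314)
side nest0 0.82 [0.5403 0.1629 0.0965] (226, 228)
side nest0 0.78 [0.5528 0.0771 0.0934] (227, 208)
```

View pics/a3.png

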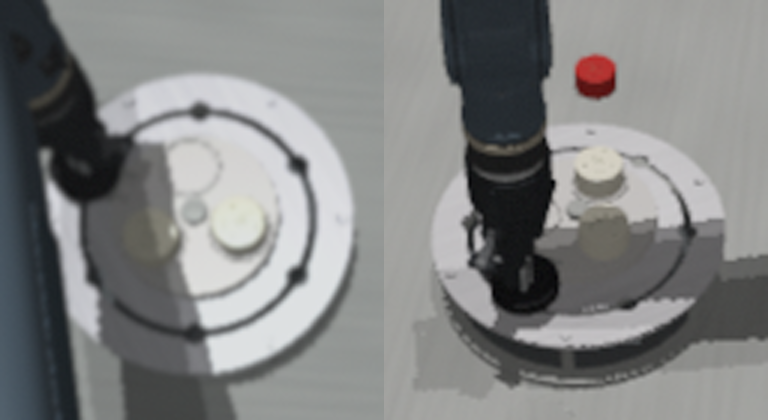

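The knob is at about 72°, the TCP at 70.3° with its usual small lead, and the total turn so far is about 52°. The cheeses are seated. About 7.4° (14 mm) is left.

Request:
carry_out(steps=[-3.5,-0.1,0,0,0,0,0,-3.5,-0.3,0,0,0,0,0,-3.5,-0.5,0,0,0,0,0,-3.3,-0.7,0,0,0,0,0,0,0,0,0,0,0,0,0,0,0,0,0,0,0])

```text
time_s: 8.32
tool_pos: [0.6178, 0.2276, 0.1032]
tool_rot: [3.136, 0.009, 2.848]
wrist_force: [-0.6, -0.0, 10.2]
gripper_width: 0.0002
```

```bash
python3 look.py a4
```

```text
8.3167 [0.6178 0.2276 0.1032] [3.136 0.009 2.848] [-0.6 -0.  10.2] 0.00019416680047985353
[[-0.957, 0.29, 0.01], [0.29, 0.957, 0.003], [-0.009, 0.006, -1.0]]
top hub 0.62 [0.5623 0.1281 0.102 ] (215, 154)
top knob 0.56 [0.6123 0.2273 0.1038] (182, 134)
top cheese0_center 0.76 [0.5376 0.1676 0.1066] (200, 161)
top cheese0_center 0.49 [ 0.6024 -0.154   0.0149] (313, 158)
top nest0 0.64 [0.5473 0.0872 0.0918] (230, 162)
side hub 0.69 [0.5677 0.1251 0.1057] (219, 216)
side knob 0.61 [0.6135 0.2285 0.1025] (197, 242)
side cheese0_center 0.84 [0.4445 0.3873 0.0151] (248, 314)
side cheese0_center 0.79 [0.3071 0.2458 0.0182] (302, 276)
side cheese0_center 0.55 [0.5401 0.1622 0.1055] (226, 226)
side nest0 0.79 [0.5476 0.0812 0.0977] (228, 208)
side nest0 0.66 [0.5434 0.164  0.0969] (225, 228)
```

View pics/a4.png

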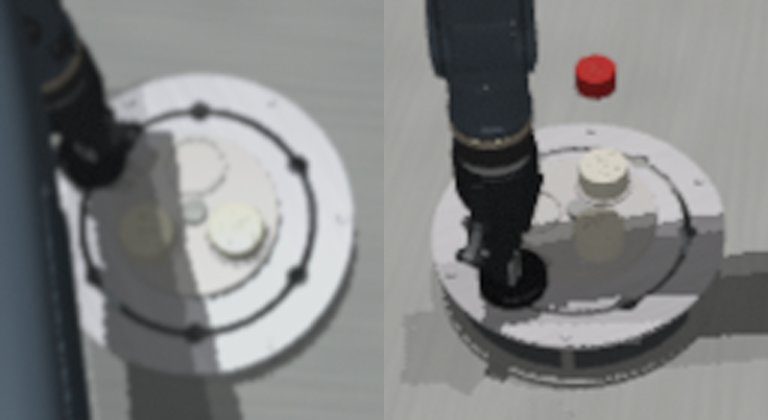

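The knob is within about 1° of the hole. I nudge 1 mm, then ease up partway and read the force. About 8 N means the plunger has risen into the hole. Zero means it is rubbing under the ring.

Request:
carry_out(steps=[-1,-0.3,0,0,0,0,0,0,0,0,0,0,0,0,0,0,-2,0,0,0,0,0,0,-2,0,0,0,0,0,0,-2,0,0,0,0,0,0,-2,0,0,0,0,0,0,-2,0,0,0,0,0,0,0,0,0,0,0,0,0,0,0,0,0,0])

```text
time_s: 9.57
tool_pos: [0.6183, 0.2273, 0.1126]
tool_rot: [3.136, 0.008, 2.848]
wrist_force: [1.2, 1.6, 8.3]
gripper_width: 0.0
```

There is 8.3 N at about 8 mm of travel, so the plunger is up in the hole. I release straight upward.

Request:
carry_out(steps=[0,0,-2,0,0,0,0,0,0,-2,0,0,0,0,0,0,-2,0,0,0,0,0,0,-3,0,0,0,0,0,0,-4,0,0,0,0,0,0,-8,0,0,0,0,0,0,-15,0,0,0,0,0,0,-20,0,0,0,0,0,0,-20,0,0,0,0,0,0,-20,0,0,0,0,25,0,0,0,0,0,0,30,0,0,0,0,0,0,30,0,0,0,0,0,0,30,0,0,0,0,0,0,30,0,0,0,0,0,0,20,0,0,0,0,0,0,0,0,0,0,0,0,0])

```text
time_s: 10.98
tool_pos: [0.4522, 0.2742, 0.2033]
tool_rot: [-3.139, -0.005, 2.851]
wrist_force: [-0.1, 0.3, 0.8]
gripper_width: -0.0002
```

```bash
python3 look.py a5
```

```text
10.9833 [0.4522 0.2742 0.2033] [-3.139 -0.005  2.851] [-0.1  0.3  0.8] -0.00020607825383130523
[[-0.958, 0.287, -0.005], [0.287, 0.958, -0.001], [0.005, -0.003, -1.0]]
top hub 0.94 [0.5643 0.1288 0.1076] (215, 153)
top knob 0.59 [0.6129 0.2272 0.1187] (181, 132)
top cheese0_center 0.82 [0.3031 0.2457 0.0156] (168, 246)
top cheese0_center 0.79 [ 0.5997 -0.1593  0.0129] (314, 159)
top cheese0_center 0.79 [0.4481 0.3904 0.012 ] (127, 193)
top nest0 0.81 [0.5476 0.0886 0.0883] (229, 162)
top nest0 0.79 [0.5345 0.1668 0.0933] (201, 164)
side hub 0.71 [0.5674 0.1278 0.1049] (219, 217)
side knob 0.64 [0.6134 0.2282 0.1204] (197, 237)
side cheese0_center 0.57 [ 0.6    -0.1583  0.0186] (225, 173)
side cheese0_center 0.53 [0.302  0.2487 0.0179] (303, 277)
side cheese0_center 0.53 [0.4435 0.3884 0.0116] (249, 315)
side nest0 0.92 [0.5481 0.0792 0.0964] (228, 208)
side nest0 0.63 [0.543  0.1659 0.0944] (225, 229)
```

View pics/a5.png

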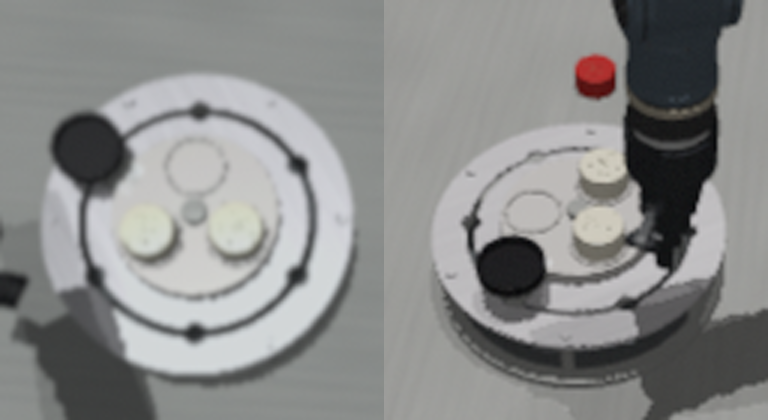

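The dish now sits over the next hole, crop (88,148), with its floor at about 0.120 m, so it is fully up. Both cheeses are in their nests, the vacated hole shows at (95,275), and the arm is clear.

```bash
python3 -c "
from cell import arm
print(arm.sign_off())"
```

```text
the job is handed in; nothing more can be done
None
```

I pressed the knob about 17 mm down with closed fingers, at roughly 10 N. I pushed the table clockwise about 60° in three stages, let the plunger rise, and moved the arm clear. The job was handed in at about 11 s, well inside the 38 s limit.

**Plunger:** Partway up, the force was 8.3 N at about 8 mm of travel, which means it was in the hole and not rubbing under the ring. After release the knob floor measured 0.119 m (top camera) and 0.120 m (side camera), against 0.121 m for fully up.

**Position:** The two cameras put the knob at about 64–65°, with the target at 64.4°. The hub position varied by up to about 3 mm between readings, so this is good to a degree or two. I did not push on the locked table to test it.

**Cheeses:** Both are still in their nests in the last picture.

**Mould cup and jar:** I kept the arm away from both, but did not measure either again at the end.

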